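# Open the punch case: free the safety tab, throw the latch, raise the lid

## Robot

A 6-joint arm with a two-finger parallel gripper is mounted at the origin on a cart in front of the work surface, level with it; the furniture and walls round the work are solid. World frame = base frame: x ahead of the robot, y to its left, z up, the work surface at z = 0. Lengths are in mm, angles in rad, forces in N, time in s.
With the tool pointing down it reaches from about 350 to 875 mm from the base axis. Payload 4.2 kg.
Tool frame: the origin (TCP) lies midway between the tips of the shut fingers; the grasp point (between the pads) lies 19 mm behind it; z points along the fingers, y is the line along which they close (so a half turn about z gives the same grasp; the last joint's range is limited). The gripper opens to 85 mm and grips with 20 to 120 N. Pads are 22 mm wide; open, the fingers measure 114 mm over their backs; the gripper's body (76 mm by 85 mm) begins 54 mm behind the grasp point. The pads swing forward as they close: fully open they stand 13 mm farther back than shut.
Start: joints at [1.425, 0.385, 0.008, 0, -1.194, -0.259], TCP at [246.113, 574.48, 231.312] pointing down, gripper open.
Joint ranges: [-3.14, 3.14], [-1.21, 2.06], [-1.07, 1.41], [-3.16, 2.05], [-2.99, -0.16], [-3.1, 3.1]. Speed limits (rad/s): [2.79, 2.79, 3.14, 3.14, 3.14, 3.14].

## Interface

Orientations are given as a unit quaternion [x, y, z, w].
In Python, from bench import sensors, get_image, camera_params, job_done gives the robot as it stands.
- The arm moves only by the tool servo_tool, never from a script. Its argument "motion" is a list of rows, each an object with "travel": the shift along the tool's x, y, z as a fraction of full scale, a list of three; "rot": the turn, a rotation vector about the tool's x, y, z as a fraction of full scale, a list of three; "hand": the opening, from 0 (shut) to 1 (fully open). In form: [{"travel": [x, y, z], "rot": [wx, wy, wz], "hand": hand}, ...]. A call has 1 to 10 rows; each row shifts and turns the commanded pose from where the row before left it, along the tool's axes as they then stand; what a row does not reach is not made up. Full scale, the value 1, is 25 cm for a shift and 360 degrees for a turn. A row lasts 1/12 s, in which the tool goes at most 41.7 mm and 7.16 degrees, less where a joint would pass 70% of its speed; a pose out of reach is approached as far as the arm can. A call with a number of a shift or a turn outside -1 to 1 is refused whole. A call with a gripper value outside its range is refused whole. The fingers move at their own pace and stop on an object; the grip force is fixed at half the most. Time passes only in rows, so rows that do not move let the fingers close. It gives the time, the measured TCP pose, the force, the opening and the grip force at its end, in the units of the state.
- sensors.read_state(): the state, without advancing time (a new reading comes with each control period).
- get_image(name): name is "scene" or "top" or "wrist"; returns (picture, depth): 400x640x3 uint8, red, green, blue; 400x640 float32, mm along the optical axis (not along the pixel's ray), 0 where there is no reading.
- camera_params(name): a dict with "camera_matrix" (3x3 intrinsics, pixels), "R" (3x3) and "t" (3): a world point X has camera coordinates R X + t; the wrist camera has in their place "mount" (4x4, takes a point from camera to tool coordinates, whose origin is the TCP and whose axes are the flange's). Camera axes: x right, y down, z forward; pixel columns grow to the right and rows downward; lengths in mm; the calibration is good to about 2 mm. A picture is of the moment at which its call begins: read the wrist's pose just before it. camera_params takes no time and is no camera call.
- job_done(): hands the job in; it is judged then, once.
The state is a dict: "clock": time; "joints": joint angles; "joint_vel": joint speeds; "joint_efforts": joint torques, N m; "position": TCP position; "ee_rot": TCP orientation; "contact_force": force on the tool from outside, world axes, zero at the start; "wrist_torque": the same for the moment, N m; "gripper_width": finger opening in mm; "grasp_force": force on a finger pad.
Only numpy, scipy, OpenCV 4.12 (cv2) and the standard library are available. Lean on these libraries where they do the work, as an engineer would, in place of code of your own. Each camera call takes 0.05 s, during which the arm holds its last target. There are 200 camera calls.

## Task

Open the grey punch case on the bench: slide its safety tab back as far as it goes, towards the nearer end of the case and away from the latch arm, so that the bolt lets the arm go, swing the latch arm up and over to the front, then raise the lid by its bar to at least 60 degrees and leave it standing open. Do it gently and by feel: how far the tab must travel cannot be seen, so stop when it comes up against its buffer instead of ramming it, and never heave on the latch arm while the bolt still holds it. Leave the tools lying round the case where they are.

Things in the scene. Friction and masses are not known exactly. Their poses are not given: they have to be found in the camera images.
- punch_case: Grey folded-steel case, 190 (x) x 300 (y) x 76 mm without lid, fixed. Origin: centre of its underside; z up, front (latch side) to -x, left end +y. All positions below are in this frame, mm, case shut. Lid top z = 80; lid from x = -99 to 99, y = -153 to 153.
- safety_tab: Dark steel thumb piece: ridged upright block, 18 (x) x 10 (y) mm, 19 high, on the lock body on the lid. Origin: centre of its foot, x = -46, z = 96, y = 85 to 91 at the start. Slides only along +y (away from the arm) to release, 2 N friction, stays where left. Its place does not tell where the hidden bolt is that it is clamped to: it has 4 to 40 mm to go until the bolt meets a rubber buffer.
- tab_grip (a point): Point to hold or push on the safety tab: its centre, 12 mm above the lock body's top (z = 108).
- lock_top (a point): Centre of the top of the lock body, a steel box screwed to the lid: x = -46, y = 74.5, z = 95.5; 36 mm in x, 139 mm in y (y = 5 to 144), 16 mm high. The bolt runs inside it along y.
- end_buffer: Rubber buffer hidden in the outer (+y) end of the lock body, met by the bolt's heel at the end of its travel; the bolt lets the staple go only within the last 1 mm before it touches. Gives 1 mm per 12 N and takes up to 12 N unharmed. Let go, it pushes the tab back under 2 mm and the bolt stays clear. It cannot be seen.
- latch_arm (a joint): Angle of the latch arm, rad: 0 flat over lid and lock body, growing as its free end swings up and over to the front; 3.7 stop, in front. A steel strap 24 mm wide (y), 4 mm thick, pointing to +x, 0.1 kg, with an upturned lip at its end. Turns freely, falls forward by itself past about 1.7. While the bolt holds it, it lifts only about 0.02 freely.
- latch_hinge (a point): Point on the latch arm's hinge line, on the arm's centre: x = -110, y = 45, z = 95. The hinge line runs along the case's y.
- latch_lip (a point): Point in the upturned lip of the latch arm, 85.5 mm from the hinge line and 20 mm above it when shut (x = -24.5, y = 45, z = 115). The lip is a plate 24 mm wide in y, 4 mm thick in x, top at z = 125, foot at z = 100; it can be pinched across its 24 mm.
- latch_staple: Dark steel U-shaped staple under the latch arm, 64 mm from its hinge line, down in the lock body, with the bolt through it. Origin: 13.5 mm above its lower end. Up to 20 N against the bolt does no harm.
- case_lid (a joint): Angle of the lid, rad: 0 shut, growing as its front edge rises; stop at 1.9. The lid, 0.5 kg, has a stiff hinge (0.85 N m) and stays at any angle; raising it takes about 8 N at the bar. The arm lying over it holds it shut.
- lid_hinge (a point): Point on the lid's hinge line at the rear of the case: x = 99, y = 0, z = 76.5. The hinge line runs along the case's y.
- lid_bar (a point): Centre of the lifting bar on the lid: round steel bar, 10 mm diameter, along y, 88 mm clear between its posts, axis 36 mm above the lid, near the front edge (x = -80, y = -60, z = 115.5 when shut). Moves with the lid; turns in a pinch.
- domer: Bystander: steel doming block, 50 mm cube with a hollow on top, on the bench at the case's right (-y) end. Origin: centre of its underside. Loose.
- wax: Bystander: low round brass wax tin, 62 mm across, 23 mm high, on the bench at the case's right end. Origin: centre of its underside. Loose.
- hammer: Bystander: chasing hammer with wooden handle, 288 mm long, lying behind the case. Origin: centre of its underside. Loose.
- nippers: Bystander: red-handled pliers, 132 mm long, on the bench at the right front of the case. Origin: centre of its underside. Loose.

How it is judged (in metres and radians):
On the way, in this order (a step that is already met when the one before it is completed fails the run):
1. the latch arm is swung up and over towards the front (past 1.75 rad) (value of joint latch_arm above 1.75 rad), for 0.2 s.
2. the lid is raised past 55 degrees (value of joint case_lid above 0.96 rad), for 0.2 s.
At the end, for the whole second after the job is handed in: The lid stands open at 55 degrees (0.96 rad) or more, at rest (under 0.05 rad/s), and the latch arm is over to the front (past 1.75 rad) (value of joint case_lid above 0.96 rad and velocity of joint case_lid between -0.05 and 0.05 rad/s and value of joint latch_arm above 1.75 rad); the robot touches nothing.
It fails at once if the bolt is rammed into its end buffer with more than 12 N (contact force between safety_tab and end_buffer above 12 N).
It fails at once if the latch arm is heaved up against the bolt with more than 20 N (contact force between latch_staple and safety_tab above 20 N).
It fails at once if one of the tools round the case is moved by more than 20 mm (distance of any of domer, wax, hammer, nippers from where it was at the start of the episode above 0.02 m).
It also fails if it takes over 72 s, if anything falls off the work surface, if the arm or the gripper's body presses on something with over 40 N, if the wrist force passes 120 N, or if a joint passes its speed limit or range.

## Working session

There is one attempt and no reset: what is moved stays moved. The work goes in short steps, Python scripts to look and compute and a tool call to move; the robot and the scene stay as the last step left them, time stands still between calls to the robot, and variables do not carry over. Pictures are saved under pics/ and viewed, at most 10 in all, crops included, and the job is handed in when it is done.

Besides the shell and the picture viewer there is one more tool, called after "Call:" by a JSON object that holds its "name" and its "arguments", one argument or row to a line. servo_tool: Moves the arm, as the interface text tells. Its arguments: {"type":"object","properties":{"motion":{"type":"array"}},"required":["motion"]}

```bash
mkdir -p pics && ls && python3 - <<'E'
from bench import *
import cv2,numpy as np
s=sensors.read_state();print({k:np.round(v,3).tolist() for k,v in s.items()})
for n in ["scene","top"]:
    im,d=get_image(n);cv2.imwrite(f"pics/{n}0.png",im[:,:,::-1]);np.save(f"pics/{n}0.npy",d)
    p=camera_params(n);print(n,{k:np.round(v,3).tolist() for k,v in p.items()})
print(camera_params("wrist"))
E
```

```text
pics
{'clock': 0.0, 'joints': [1.425, 0.386, 0.007, -0.001, -1.194, -0.259], 'joint_vel': [0.001, 0.002, 0.0, -0.002, 0.002, 0.001], 'joint_efforts': [0.0, -39.229, 18.84, 4.186, -0.005, 0.0], 'position': [245.903, 573.961, 230.208], 'ee_rot': [0.98, -0.201, -0.0, 0.001], 'contact_force': [0.461, -0.562, -1.017], 'wrist_torque': [0.012, -0.011, 0.003], 'grasp_force': 0.0, 'gripper_width': 85.693}
scene {'camera_matrix': [[418.081, 0.0, 317.592], [0.0, 418.081, 200.965], [0.0, 0.0, 1.0]], 'R': [[0.002, -1.0, 0.002], [-0.737, -0.003, -0.675], [0.675, 0.0, -0.737]], 't': [40.981, 519.532, 566.844]}
top {'camera_matrix': [[424.899, 0.0, 312.302], [0.0, 424.899, 206.51], [0.0, 0.0, 1.0]], 'R': [[-0.064, -0.998, -0.002], [-0.977, 0.063, -0.205], [0.205, -0.011, -0.979]], 't': [105.468, 594.004, 1050.067]}
{'camera_matrix': array([[318.18975049,   0.        , 320.9528176 ],
       [  0.        , 318.18975049, 202.53259911],
       [  0.        ,   0.        ,   1.        ]]), 'mount': array([[ 7.41840470e-04, -9.47952514e-01, -3.18410868e-01,
         8.31891649e+01],
       [ 9.99999378e-01,  4.38006355e-04,  1.02581543e-03,
        -1.50470212e+00],
       [-8.32958335e-04, -3.18411431e-01,  9.47952249e-01,
        -1.43083154e+02],
       [ 0.00000000e+00,  0.00000000e+00,  0.00000000e+00,
         1.00000000e+00]])}
```

View pics/scene0.png

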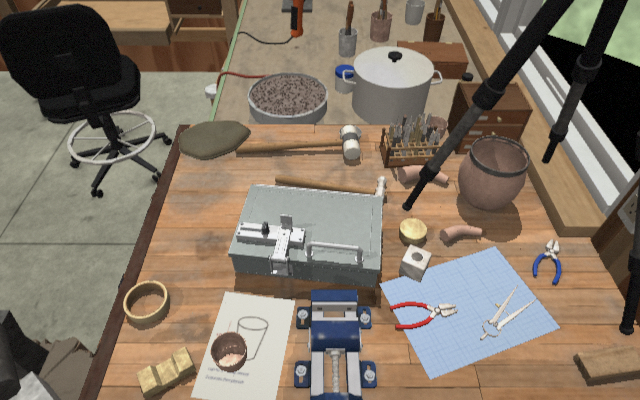

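View pics/top0.png

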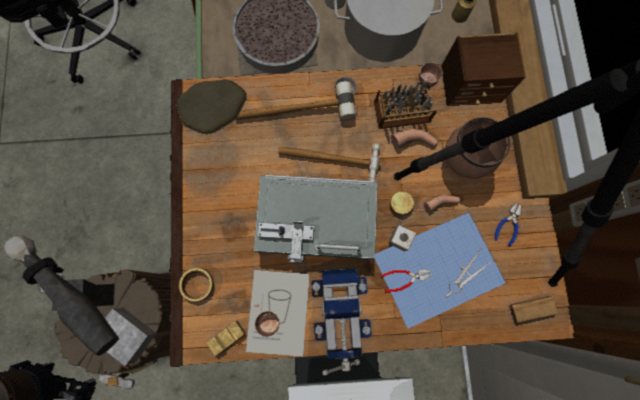

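Both views show the case at about (318,216) in top, with the latch arm at top (297,240), the lock at (270,232) and the bar at (341,248). The hammer lies behind it, and a vise stands in front. Next I fit the case pose from depth.

```bash
cat > h.py <<'E'
from bench import *
import cv2,numpy as np
from scipy.spatial.transform import Rotation as Rn
def cloud(n,d):
    p=camera_params(n);K=p["camera_matrix"];v,u=np.mgrid[:400,:640]
    c=np.stack([(u-K[0,2])/K[0,0]*d,(v-K[1,2])/K[1,1]*d,d],-1)
    return (c-p["t"])@p["R"]
E
python3 - <<'E'
from h import *
for n in ["top","scene"]:
    d=np.load(f"pics/{n}0.npy");X=cloud(n,d)
    p=camera_params(n)
    v,u=np.mgrid[:400,:640]
    box=(u>250)&(u<382)&(v>170)&(v<262) if n=="top" else (u>225)&(u<390)&(v>183)&(v<260)
    m=box&(d>0)&(X[...,2]>72)&(X[...,2]<88)
    P=X[m];print(n,m.sum(),np.median(P[:,2]))
    lm=P[:,:2].astype(np.float32);r=cv2.minAreaRect(lm);print(r)
    h=box&(X[...,2]>90);H=X[h]
    print("high",len(H),np.percentile(H,[1,50,99],axis=0).round(1).tolist())
    bx=cv2.boxPoints(r);print(bx.round(1).tolist())
E
```

```text
top 8018 80.83506696611691
((572.8743896484375, 58.48759460449219), (306.2821960449219, 202.59475708007812), 82.76527404785156)
high 1300 [[371.5, -36.7, 92.0], [525.0, 115.2, 99.1], [556.9, 204.7, 1149.9]]
[[453.1000061035156, -80.69999694824219], [654.0999755859375, -106.19999694824219], [692.7000122070312, 197.6999969482422], [491.70001220703125, 223.1999969482422]]
scene 8269 79.91515086366545
((571.3877563476562, 60.21253204345703), (306.6163635253906, 203.13746643066406), 82.8309555053711)
high 1828 [[0.2, -39.2, 90.5], [520.6, 113.1, 99.1], [554.3, 205.7, 768.8]]
[[451.5, -79.19999694824219], [653.0, -104.5999984741211], [691.2999877929688, 199.60000610351562], [489.70001220703125, 225.0]]
```

```bash
cat >> h.py <<'E'
YAW=np.radians(-7.2);C=np.array([572.,59.3,0])
Rc=Rn.from_euler('z',YAW).as_matrix()
def w2c(X): return (X-C)@Rc
def c2w(p): return C+Rc@np.asarray(p,float)
E
python3 - <<'E'
from h import *
for n in ["top","scene"]:
    d=np.load(f"pics/{n}0.npy");X=w2c(cloud(n,d))
    for nm,a,b in [("tab",(-70,70,104),(-20,120,125)),("lip",(-45,25,108),(-5,65,135)),("bar",(-95,-100,105),(-65,-20,125)),("lock",(-90,100,92),(0,150,99)),("arm",(-125,30,95),(-70,60,103))]:
        m=((X>a)&(X<b)).all(-1);P=X[m]
        print(n,nm,len(P),np.percentile(P,[2,50,98],axis=0).round(1).tolist() if len(P) else "")
for q in [(-46,88,108),(-24.5,45,115),(-80,-60,115.5),(-110,45,95)]: print(q,c2w(q).round(1))
E
```

```text
top tab 34 [[-55.9, 79.7, 105.6], [-46.6, 83.8, 115.1], [-38.7, 89.0, 119.1]]
top lip 27 [[-27.5, 33.0, 108.4], [-26.8, 42.8, 124.5], [-23.8, 55.2, 130.2]]
top bar 134 [[-85.8, -99.3, 115.7], [-81.3, -60.7, 120.4], [-76.4, -21.8, 124.1]]
top lock 222 [[-64.4, 101.3, 92.8], [-47.5, 121.5, 95.8], [-29.4, 142.4, 98.8]]
top arm 166 [[-115.4, 31.2, 96.4], [-96.3, 44.4, 100.5], [-71.3, 58.0, 102.8]]
scene tab 55 [[-57.9, 80.7, 104.9], [-50.8, 84.5, 114.0], [-39.8, 90.1, 116.6]]
scene lip 85 [[-30.2, 33.8, 108.5], [-28.3, 44.9, 119.5], [-25.5, 57.0, 128.0]]
scene bar 216 [[-88.3, -98.1, 113.5], [-84.8, -59.7, 119.0], [-79.3, -21.3, 121.9]]
scene lock 301 [[-66.5, 100.9, 92.6], [-50.2, 121.7, 95.3], [-31.4, 142.6, 97.5]]
scene arm 270 [[-117.2, 32.9, 96.0], [-97.6, 45.4, 99.9], [-71.5, 57.9, 102.3]]
(-46, 88, 108) [537.4 152.4 108. ]
(-24.5, 45, 115) [553.3 107.  115. ]
(-80, -60, 115.5) [485.1   9.8 115.5]
(-110, 45, 95) [468.5 117.7  95. ]
```

Call:
{"name": "servo_tool", "arguments": {
  "motion": [
    {"travel": [0, 0, 0], "rot": [0, 0, -0.0148], "hand": 0},
    {"travel": [0, 0, 0], "rot": [0, 0, -0.0148], "hand": 0},
    {"travel": [0, 0, 0], "rot": [0, 0, -0.0148], "hand": 0},
    {"travel": [0.098, 0.084, 0.01], "rot": [0, 0, 0], "hand": 0},
    {"travel": [0.098, 0.084, 0.01], "rot": [0, 0, 0], "hand": 0},
    {"travel": [0.098, 0.084, 0.01], "rot": [0, 0, 0], "hand": 0},
    {"travel": [0.098, 0.084, 0.01], "rot": [0, 0, 0], "hand": 0},
    {"travel": [0.098, 0.084, 0.01], "rot": [0, 0, 0], "hand": 0},
    {"travel": [0.098, 0.084, 0.01], "rot": [0, 0, 0], "hand": 0},
    {"travel": [0.098, 0.084, 0.01], "rot": [0, 0, 0], "hand": 0}
  ]
}}

```text
clock: 0.93
position: [398.4, 405.6, 213.3]
ee_rot: [0.998, -0.063, -0.0, 0.0]
contact_force: [0.3, -0.1, -0.0]
gripper_width: -0.2
grasp_force: 0.0
```

Call:
{"name": "servo_tool", "arguments": {
  "motion": [
    {"travel": [0.098, 0.084, 0.01], "rot": [0, 0, 0], "hand": 0},
    {"travel": [0.098, 0.084, 0.01], "rot": [0, 0, 0], "hand": 0},
    {"travel": [0.098, 0.084, 0.01], "rot": [0, 0, 0], "hand": 0},
    {"travel": [0.098, 0.084, 0.01], "rot": [0, 0, 0], "hand": 0},
    {"travel": [0.098, 0.084, 0.01], "rot": [0, 0, 0], "hand": 0},
    {"travel": [0.098, 0.084, 0.01], "rot": [0, 0, 0], "hand": 0},
    {"travel": [0, 0, 0], "rot": [0, 0, 0], "hand": 0},
    {"travel": [0, 0, 0], "rot": [0, 0, 0], "hand": 0},
    {"travel": [0, 0, 0], "rot": [0, 0, 0], "hand": 0}
  ]
}}

```text
clock: 1.68
position: [527.7, 263.5, 198.4]
ee_rot: [0.998, -0.063, -0.0, 0.0]
contact_force: [-1.0, 0.2, 0.1]
gripper_width: 0.0
grasp_force: 0.0
```

```bash
cat >> h.py <<'E'
def st():
    s=sensors.read_state();R=Rn.from_quat(s["ee_rot"]).as_matrix()
    Rt=R.T@Rc
    print("t",round(float(s["clock"]),2),"case",w2c(np.array(s["position"])).round(1),"toolrot in case",(Rn.from_matrix(Rc.T@R).as_matrix()).round(3).tolist(),"Fcase",(np.array(s["contact_force"])@Rc).round(2),"w",s["gripper_width"],"gf",s["grasp_force"])
    return s,R
E
python3 -c "
from h import *
st()
im,d=get_image('wrist');cv2.imwrite('pics/w1.png',im[:,:,::-1]);np.save('pics/w1.npy',d)"
```

```text
t 1.68 case [-69.6 197.  198.4] toolrot in case [[1.0, -0.001, -0.001], [-0.001, -1.0, -0.0], [-0.001, 0.0, -1.0]] Fcase [-0.98  0.1   0.11] w 0.010727105890089367 gf 0.0
```

View pics/w1.png

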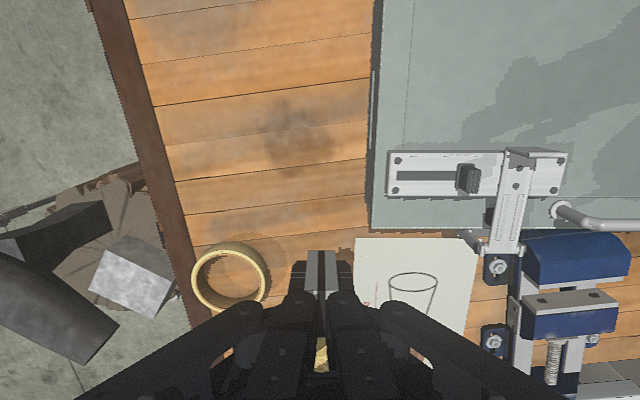

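The wrist view shows the tab at about (468,180), with its slot running left to (397,177). The latch arm is at (512,200) and the lock body runs from (388,175) to (565,172). I'll refine with wrist depth.

```bash
python3 - <<'E'
from h import *
s,R=st();d=np.load('pics/w1.npy');p=camera_params('wrist');K=p['camera_matrix'];M=p['mount']
v,u=np.mgrid[:400,:640]
c=np.stack([(u-K[0,2])/K[0,0]*d,(v-K[1,2])/K[1,1]*d,d],-1)
t=c@M[:3,:3].T+M[:3,3];X=w2c(t@R.T+np.array(s['position']))
X[d==0]=0
for nm,a,b in [("tab",(-70,70,112),(-30,120,120)),("lip",(-45,25,118),(-5,65,135)),("lock",(-90,100,92),(0,170,99)),("arm",(-90,25,97),(-70,65,106)),("lid",(-105,0,77),(-60,175,84))]:
    m=((X>a)&(X<b)).all(-1);P=X[m]
    print(nm,len(P),np.percentile(P,[1,50,99],axis=0).round(1).tolist() if len(P) else "")
E
```

```text
t 1.73 case [-69.9 197.5 198.6] toolrot in case [[1.0, 0.0, -0.0], [0.0, -1.0, -0.0], [-0.0, 0.0, -1.0]] Fcase [-0.9   1.59 -0.41] w -0.07068419992430913 gf 0.0
tab 345 [[-54.6, 82.3, 112.4], [-45.3, 87.6, 115.6], [-37.0, 91.8, 117.4]]
lip 315 [[-25.8, 34.5, 118.3], [-23.6, 48.3, 127.1], [-22.2, 58.7, 129.3]]
lock 2612 [[-63.8, 100.4, 93.5], [-44.9, 123.1, 96.3], [-28.0, 145.2, 98.0]]
arm 711 [[-89.8, 35.1, 98.1], [-79.8, 47.3, 101.1], [-70.2, 58.5, 103.1]]
lid 4676 [[-98.3, 1.0, 78.7], [-82.7, 94.4, 80.3], [-63.5, 153.8, 81.9]]
```

Call:
{"name": "servo_tool", "arguments": {
  "motion": [
    {"travel": [0.094, 0.03, 0.06], "rot": [0, 0, 0], "hand": 0},
    {"travel": [0, 0.04, 0.12], "rot": [0, 0, 0], "hand": 0},
    {"travel": [0, 0.04, 0.12], "rot": [0, 0, 0], "hand": 0},
    {"travel": [0, 0.02, 0.12], "rot": [0, 0, 0], "hand": 0},
    {"travel": [0, 0, 0.02], "rot": [0, 0, 0], "hand": 0},
    {"travel": [0, 0, 0], "rot": [0, 0, 0], "hand": 0},
    {"travel": [0, 0, 0], "rot": [0, 0, 0], "hand": 0}
  ]
}}

```text
clock: 2.32
position: [547.8, 230.0, 90.2]
ee_rot: [0.998, -0.062, 0.001, -0.0]
contact_force: [-0.1, 0.1, -0.4]
gripper_width: -0.1
grasp_force: 0.0
```

Call:
{"name": "servo_tool", "arguments": {
  "motion": [
    {"travel": [0, 0.01, 0], "rot": [0, 0, 0], "hand": 0},
    {"travel": [0, 0.01, 0], "rot": [0, 0, 0], "hand": 0},
    {"travel": [0, 0, 0], "rot": [0, 0, 0], "hand": 0}
  ]
}}

```text
clock: 2.57
position: [547.0, 224.0, 90.5]
ee_rot: [0.998, -0.063, 0.001, -0.001]
contact_force: [-0.1, 0.5, 0.4]
gripper_width: 0.2
grasp_force: 0.0
```

Call:
{"name": "servo_tool", "arguments": {
  "motion": [
    {"travel": [0, 0.006, 0], "rot": [0, 0, 0], "hand": 0},
    {"travel": [0, 0, 0], "rot": [0, 0, 0], "hand": 0}
  ]
}}

```text
clock: 2.73
position: [546.4, 222.0, 89.6]
ee_rot: [0.998, -0.063, 0.0, -0.0]
contact_force: [-0.1, -0.2, -0.6]
gripper_width: -0.4
grasp_force: 0.0
```

Call:
{"name": "servo_tool", "arguments": {
  "motion": [
    {"travel": [0, 0.006, 0], "rot": [0, 0, 0], "hand": 0},
    {"travel": [0, 0, 0], "rot": [0, 0, 0], "hand": 0}
  ]
}}

```text
clock: 2.9
position: [546.0, 220.3, 88.9]
ee_rot: [0.998, -0.063, -0.0, 0.0]
contact_force: [0.3, -0.5, 0.2]
gripper_width: 0.1
grasp_force: 0.0
```

Call:
{"name": "servo_tool", "arguments": {
  "motion": [
    {"travel": [0, 0.006, 0], "rot": [0, 0, 0], "hand": 0},
    {"travel": [0, 0, 0], "rot": [0, 0, 0], "hand": 0}
  ]
}}

```text
clock: 3.07
position: [546.0, 219.0, 88.8]
ee_rot: [0.998, -0.063, 0.0, -0.0]
contact_force: [-0.3, -0.9, -0.0]
gripper_width: 0.2
grasp_force: 0.1
```

Call:
{"name": "servo_tool", "arguments": {
  "motion": [
    {"travel": [0, 0.006, 0], "rot": [0, 0, 0], "hand": 0},
    {"travel": [0, 0, 0], "rot": [0, 0, 0], "hand": 0}
  ]
}}

```text
clock: 3.23
position: [546.0, 217.7, 89.1]
ee_rot: [0.998, -0.063, 0.0, -0.0]
contact_force: [0.9, 0.8, 1.3]
gripper_width: 0.1
grasp_force: 0.5
```

Call:
{"name": "servo_tool", "arguments": {
  "motion": [
    {"travel": [0, 0.006, 0], "rot": [0, 0, 0], "hand": 0},
    {"travel": [0, 0, 0], "rot": [0, 0, 0], "hand": 0}
  ]
}}

```text
clock: 3.4
position: [545.8, 216.1, 89.1]
ee_rot: [0.998, -0.063, 0.0, -0.0]
contact_force: [1.2, 0.5, 1.2]
gripper_width: 0.0
grasp_force: 0.7
```

Call:
{"name": "servo_tool", "arguments": {
  "motion": [
    {"travel": [0, 0.006, 0], "rot": [0, 0, 0], "hand": 0},
    {"travel": [0, 0, 0], "rot": [0, 0, 0], "hand": 0}
  ]
}}

```text
clock: 3.57
position: [545.6, 214.6, 89.1]
ee_rot: [0.998, -0.063, 0.0, -0.0]
contact_force: [0.8, 0.8, 1.6]
gripper_width: -0.6
grasp_force: 0.9
```

Call:
{"name": "servo_tool", "arguments": {
  "motion": [
    {"travel": [0, 0.006, 0], "rot": [0, 0, 0], "hand": 0},
    {"travel": [0, 0, 0], "rot": [0, 0, 0], "hand": 0}
  ]
}}

```text
clock: 3.73
position: [545.5, 213.8, 89.1]
ee_rot: [0.998, -0.063, 0.001, -0.001]
contact_force: [0.4, 3.7, 1.7]
gripper_width: -0.1
grasp_force: 2.6
```

Call:
{"name": "servo_tool", "arguments": {
  "motion": [
    {"travel": [0, 0.006, 0], "rot": [0, 0, 0], "hand": 0},
    {"travel": [0, 0, 0], "rot": [0, 0, 0], "hand": 0}
  ]
}}

```text
clock: 3.9
position: [545.6, 213.7, 89.1]
ee_rot: [0.998, -0.063, 0.001, -0.002]
contact_force: [-0.9, 7.8, 0.3]
gripper_width: -0.1
grasp_force: 4.8
```

Call:
{"name": "servo_tool", "arguments": {
  "motion": [
    {"travel": [0, 0, 0], "rot": [0, 0, 0], "hand": 0},
    {"travel": [0, 0, 0], "rot": [0, 0, 0], "hand": 0},
    {"travel": [0, 0, 0], "rot": [0, 0, 0], "hand": 0}
  ]
}}

```text
clock: 4.15
position: [545.6, 213.7, 89.1]
ee_rot: [0.998, -0.063, 0.001, -0.002]
contact_force: [-0.6, 8.0, 1.1]
gripper_width: -0.2
grasp_force: 4.7
```

Call:
{"name": "servo_tool", "arguments": {
  "motion": [
    {"travel": [0, -0.04, 0], "rot": [0, 0, 0], "hand": 0},
    {"travel": [0, 0, -0.12], "rot": [0, 0, 0], "hand": 0},
    {"travel": [0, 0, -0.08], "rot": [0, 0, 0], "hand": 0},
    {"travel": [0, 0.12, 0], "rot": [0, 0, 0], "hand": 0},
    {"travel": [0, 0.12, 0], "rot": [0, 0, 0], "hand": 0},
    {"travel": [0, 0.12, 0], "rot": [0, 0, 0], "hand": 0},
    {"travel": [0, 0.04, 0], "rot": [0, 0, 0], "hand": 0},
    {"travel": [0, 0, 0], "rot": [0, 0, 0], "hand": 0},
    {"travel": [0, 0, 0], "rot": [0, 0, 0], "hand": 0},
    {"travel": [0, 0, 0], "rot": [0, 0, 0], "hand": 0}
  ]
}}

```text
clock: 4.98
position: [533.9, 122.8, 138.6]
ee_rot: [0.998, -0.063, -0.0, 0.0]
contact_force: [0.5, 0.3, -0.5]
gripper_width: 0.1
grasp_force: 0.0
```

```bash
sed -i 's/59.3,0/60.3,0/' h.py && python3 -c "
from h import *
st()"
```

```text
t 4.98 case [-45.7  57.3 138.6] toolrot in case [[1.0, 0.0, -0.0], [0.0, -1.0, -0.0], [-0.0, 0.0, -1.0]] Fcase [ 0.44  0.37 -0.53] w 0.115391744132328 gf 0.0
```

Call:
{"name": "servo_tool", "arguments": {
  "motion": [
    {"travel": [0, -0.04, 0], "rot": [0, 0, 0], "hand": 0},
    {"travel": [0, 0, 0.07], "rot": [0, 0, 0], "hand": 0},
    {"travel": [0, 0, 0.07], "rot": [0, 0, 0], "hand": 0},
    {"travel": [0, 0, 0], "rot": [0, 0, 0], "hand": 0},
    {"travel": [0, 0, 0], "rot": [0, 0, 0], "hand": 0}
  ]
}}

```text
clock: 5.4
position: [538.1, 135.0, 107.7]
ee_rot: [0.998, -0.061, 0.004, -0.001]
contact_force: [-1.6, -0.7, 15.5]
gripper_width: 0.1
grasp_force: 7.7
```

Call:
{"name": "servo_tool", "arguments": {
  "motion": [
    {"travel": [0, -0.008, 0], "rot": [0, 0, 0], "hand": 0},
    {"travel": [0, -0.008, 0], "rot": [0, 0, 0], "hand": 0},
    {"travel": [0, 0, 0], "rot": [0, 0, 0], "hand": 0},
    {"travel": [0, 0, 0], "rot": [0, 0, 0], "hand": 0}
  ]
}}

```text
clock: 5.73
position: [538.6, 138.9, 107.7]
ee_rot: [0.998, -0.061, 0.004, -0.001]
contact_force: [-2.2, -0.6, 15.1]
gripper_width: -0.1
grasp_force: 7.5
```

Call:
{"name": "servo_tool", "arguments": {
  "motion": [
    {"travel": [0, -0.008, 0], "rot": [0, 0, 0], "hand": 0},
    {"travel": [0, 0, 0], "rot": [0, 0, 0], "hand": 0},
    {"travel": [0, 0, 0], "rot": [0, 0, 0], "hand": 0}
  ]
}}

```text
clock: 5.98
position: [538.8, 140.9, 107.7]
ee_rot: [0.998, -0.061, 0.004, -0.001]
contact_force: [-1.8, -0.9, 14.4]
gripper_width: 0.6
grasp_force: 7.5
```

Call:
{"name": "servo_tool", "arguments": {
  "motion": [
    {"travel": [0, -0.006, 0], "rot": [0, 0, 0], "hand": 0},
    {"travel": [0, 0, 0], "rot": [0, 0, 0], "hand": 0},
    {"travel": [0, 0, 0], "rot": [0, 0, 0], "hand": 0}
  ]
}}

```text
clock: 6.23
position: [539.0, 142.3, 107.7]
ee_rot: [0.998, -0.061, 0.004, -0.001]
contact_force: [-1.9, -0.5, 14.6]
gripper_width: -0.0
grasp_force: 7.5
```

Call:
{"name": "servo_tool", "arguments": {
  "motion": [
    {"travel": [0, 0, -0.06], "rot": [0, 0, 0], "hand": 0},
    {"travel": [0, 0.06, -0.06], "rot": [0, 0, 0], "hand": 0},
    {"travel": [0, 0.06, -0.06], "rot": [0, 0, 0], "hand": 0},
    {"travel": [0, 0, 0], "rot": [0, 0, 0], "hand": 0},
    {"travel": [0, 0, 0], "rot": [0, 0, 0], "hand": 0}
  ]
}}

```text
clock: 6.65
position: [532.7, 111.1, 149.4]
ee_rot: [0.998, -0.063, 0.001, -0.001]
contact_force: [-0.4, -0.9, -0.2]
gripper_width: -0.2
grasp_force: 0.0
```

```bash
cat > w.py <<'E'
from h import *
import sys
n=sys.argv[1]
s,R=st();im,d=get_image('wrist');cv2.imwrite(f'pics/{n}.png',im[:,:,::-1]);p=camera_params('wrist');K=p['camera_matrix'];M=p['mount']
v,u=np.mgrid[:400,:640]
c=np.stack([(u-K[0,2])/K[0,0]*d,(v-K[1,2])/K[1,1]*d,d],-1)
t=c@M[:3,:3].T+M[:3,3];X=w2c(t@R.T+np.array(s['position']))
X[d==0]=0
for nm,a,b in [("tab",(-70,70,110),(-30,145,120)),("lip",(-45,25,118),(-5,65,135)),("lock",(-90,100,92),(0,170,99)),("arm",(-90,25,97),(-70,65,106)),("bar",(-95,-90,108),(-65,-30,125))]:
    m=((X>a)&(X<b)).all(-1);P=X[m]
    print(nm,len(P),np.percentile(P,[1,50,99],axis=0).round(1).tolist() if len(P) else "")
E
python3 w.py w2
```

```text
t 6.65 case [-45.4  45.5 149.4] toolrot in case [[1.0, 0.0, 0.002], [0.0, -1.0, 0.001], [0.002, -0.001, -1.0]] Fcase [-0.27 -0.94 -0.21] w -0.20017456316964663 gf 0.0
tab 492 [[-54.2, 87.2, 110.2], [-44.3, 91.6, 115.2], [-36.5, 97.0, 117.1]]
lip 457 [[-25.5, 33.2, 118.2], [-22.6, 44.8, 126.5], [-21.8, 56.4, 128.7]]
lock 3107 [[-62.4, 100.9, 93.2], [-43.1, 122.0, 95.9], [-27.6, 142.5, 97.7]]
arm 0 
bar 1515 [[-83.3, -89.3, 114.9], [-77.2, -60.1, 120.0], [-74.4, -30.7, 122.0]]
```

View pics/w2.png

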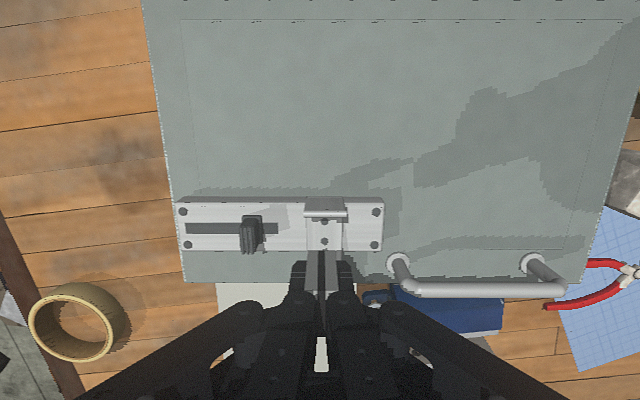

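The tab is at (251,233) in wrist view, dragged about 5 mm to y≈92. The fingers have a shoulder above the tip that rested on it. I'll come in further away so the shoulder pushes the tab's side.

Call:
{"name": "servo_tool", "arguments": {
  "motion": [
    {"travel": [-0.018, -0.066, 0], "rot": [0, 0, 0], "hand": 0},
    {"travel": [0, 0, 0.06], "rot": [0, 0, 0], "hand": 0},
    {"travel": [0, 0, 0.06], "rot": [0, 0, 0], "hand": 0},
    {"travel": [0, 0, 0.06], "rot": [0, 0, 0], "hand": 0},
    {"travel": [0, 0, 0], "rot": [0, 0, 0], "hand": 0},
    {"travel": [0, 0, 0], "rot": [0, 0, 0], "hand": 0}
  ]
}}

```text
clock: 7.2
position: [528.9, 127.9, 101.9]
ee_rot: [0.998, -0.062, -0.002, 0.001]
contact_force: [-0.1, -0.9, 0.2]
gripper_width: -0.1
grasp_force: 0.0
```

Call:
{"name": "servo_tool", "arguments": {
  "motion": [
    {"travel": [0, -0.016, 0], "rot": [0, 0, 0], "hand": 0},
    {"travel": [0, -0.016, 0], "rot": [0, 0, 0], "hand": 0},
    {"travel": [0, 0, 0], "rot": [0, 0, 0], "hand": 0},
    {"travel": [0, 0, 0], "rot": [0, 0, 0], "hand": 0}
  ]
}}

```text
clock: 7.53
position: [530.9, 135.2, 104.2]
ee_rot: [0.998, -0.063, 0.0, -0.0]
contact_force: [0.2, 0.5, -0.1]
gripper_width: -0.0
grasp_force: 0.0
```

Call:
{"name": "servo_tool", "arguments": {
  "motion": [
    {"travel": [0, -0.006, 0], "rot": [0, 0, 0], "hand": 0},
    {"travel": [0, 0, 0], "rot": [0, 0, 0], "hand": 0},
    {"travel": [0, 0, 0], "rot": [0, 0, 0], "hand": 0}
  ]
}}

```text
clock: 7.78
position: [530.9, 136.2, 104.0]
ee_rot: [0.998, -0.063, 0.0, -0.0]
contact_force: [0.2, -0.0, -0.1]
gripper_width: 0.1
grasp_force: 0.0
```

Call:
{"name": "servo_tool", "arguments": {
  "motion": [
    {"travel": [0, -0.006, 0], "rot": [0, 0, 0], "hand": 0},
    {"travel": [0, 0, 0], "rot": [0, 0, 0], "hand": 0},
    {"travel": [0, 0, 0], "rot": [0, 0, 0], "hand": 0}
  ]
}}

```text
clock: 8.03
position: [531.1, 137.8, 103.8]
ee_rot: [0.998, -0.063, 0.0, -0.0]
contact_force: [-0.2, -0.1, 0.2]
gripper_width: -0.0
grasp_force: 0.0
```

Call:
{"name": "servo_tool", "arguments": {
  "motion": [
    {"travel": [0, -0.006, 0], "rot": [0, 0, 0], "hand": 0},
    {"travel": [0, 0, 0], "rot": [0, 0, 0], "hand": 0},
    {"travel": [0, 0, 0], "rot": [0, 0, 0], "hand": 0}
  ]
}}

```text
clock: 8.28
position: [531.2, 139.1, 103.8]
ee_rot: [0.998, -0.063, -0.0, 0.0]
contact_force: [0.3, -0.3, 1.1]
gripper_width: 0.3
grasp_force: 0.3
```

Call:
{"name": "servo_tool", "arguments": {
  "motion": [
    {"travel": [0, -0.006, 0], "rot": [0, 0, 0], "hand": 0},
    {"travel": [0, 0, 0], "rot": [0, 0, 0], "hand": 0},
    {"travel": [0, 0, 0], "rot": [0, 0, 0], "hand": 0}
  ]
}}

```text
clock: 8.53
position: [531.3, 140.6, 103.8]
ee_rot: [0.998, -0.063, -0.0, 0.0]
contact_force: [0.1, -1.8, -0.2]
gripper_width: 0.1
grasp_force: 0.8
```

Call:
{"name": "servo_tool", "arguments": {
  "motion": [
    {"travel": [0, -0.004, 0], "rot": [0, 0, 0], "hand": 0},
    {"travel": [0, -0.004, 0], "rot": [0, 0, 0], "hand": 0},
    {"travel": [0, 0, 0], "rot": [0, 0, 0], "hand": 0}
  ]
}}

```text
clock: 8.78
position: [531.6, 142.8, 103.7]
ee_rot: [0.998, -0.063, -0.0, 0.0]
contact_force: [-0.5, -2.1, 0.4]
gripper_width: -0.2
grasp_force: 0.8
```

Call:
{"name": "servo_tool", "arguments": {
  "motion": [
    {"travel": [0, -0.004, 0], "rot": [0, 0, 0], "hand": 0},
    {"travel": [0, -0.004, 0], "rot": [0, 0, 0], "hand": 0},
    {"travel": [0, 0, 0], "rot": [0, 0, 0], "hand": 0}
  ]
}}

```text
clock: 9.03
position: [531.8, 144.4, 103.7]
ee_rot: [0.998, -0.063, -0.0, 0.0]
contact_force: [-0.5, -2.8, 0.7]
gripper_width: -0.0
grasp_force: 1.6
```

Call:
{"name": "servo_tool", "arguments": {
  "motion": [
    {"travel": [0, -0.004, 0], "rot": [0, 0, 0], "hand": 0},
    {"travel": [0, -0.004, 0], "rot": [0, 0, 0], "hand": 0},
    {"travel": [0, 0, 0], "rot": [0, 0, 0], "hand": 0}
  ]
}}

```text
clock: 9.28
position: [531.8, 145.1, 103.7]
ee_rot: [0.998, -0.063, -0.001, 0.001]
contact_force: [1.1, -6.8, 0.7]
gripper_width: 0.2
grasp_force: 3.6
```

Call:
{"name": "servo_tool", "arguments": {
  "motion": [
    {"travel": [0, -0.004, 0], "rot": [0, 0, 0], "hand": 0},
    {"travel": [0, -0.004, 0], "rot": [0, 0, 0], "hand": 0},
    {"travel": [0, 0, 0], "rot": [0, 0, 0], "hand": 0}
  ]
}}

```text
clock: 9.53
position: [531.8, 145.8, 103.7]
ee_rot: [0.998, -0.063, -0.001, 0.003]
contact_force: [1.9, -12.0, 1.0]
gripper_width: -0.5
grasp_force: 5.6
```

Call:
{"name": "servo_tool", "arguments": {
  "motion": [
    {"travel": [0, 0.02, 0], "rot": [0, 0, 0], "hand": 0},
    {"travel": [0, 0.03, 0], "rot": [0, 0, 0], "hand": 0},
    {"travel": [0, 0, -0.12], "rot": [0, 0, 0], "hand": 0},
    {"travel": [0, 0, -0.12], "rot": [0, 0, 0], "hand": 0.5},
    {"travel": [0.055, 0.055, 0], "rot": [0, 0, 0], "hand": 0.5},
    {"travel": [0.055, 0.051, 0], "rot": [0, 0, 0], "hand": 0.5},
    {"travel": [0, 0, 0], "rot": [0, 0, 0], "hand": 0.5},
    {"travel": [0, 0, 0], "rot": [0, 0, 0], "hand": 0.5},
    {"travel": [0, 0, 0], "rot": [0, 0, 0], "hand": 0.5}
  ]
}}

```text
clock: 10.28
position: [554.6, 106.9, 163.6]
ee_rot: [0.998, -0.063, -0.0, -0.0]
contact_force: [-0.7, -0.4, 0.2]
gripper_width: 42.7
grasp_force: 0.0
```

```bash
python3 w.py w3
```

```text
t 10.28 case [-23.1  44.  163.6] toolrot in case [[1.0, -0.0, -0.0], [-0.0, -1.0, 0.0], [-0.0, -0.0, -1.0]] Fcase [-0.7  -0.44  0.19] w 42.74272711957281 gf 0.0
tab 332 [[-53.8, 92.2, 110.3], [-42.6, 97.1, 115.3], [-36.4, 101.9, 117.2]]
lip 415 [[-26.2, 33.1, 118.2], [-22.6, 44.3, 126.1], [-21.6, 56.1, 128.5]]
lock 2348 [[-62.4, 101.3, 93.0], [-42.4, 123.6, 95.9], [-27.5, 142.5, 97.6]]
arm 721 [[-89.8, 32.8, 99.2], [-79.9, 44.9, 100.7], [-70.3, 56.3, 102.9]]
bar 1030 [[-83.9, -89.6, 114.7], [-76.4, -66.2, 119.5], [-74.3, -30.8, 122.0]]
```

View pics/w3.png

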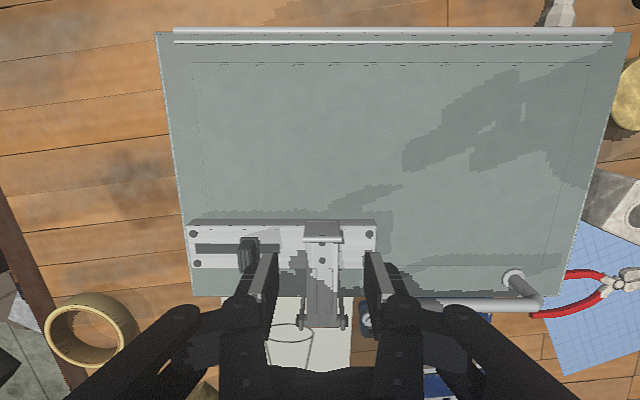

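The tab is now at (250,250), y≈97, against its buffer. The open fingers straddle the lip at (322,232). Lowering and pinching the lip.

Call:
{"name": "servo_tool", "arguments": {
  "motion": [
    {"travel": [0, 0, 0.12], "rot": [0, 0, 0], "hand": 0.5},
    {"travel": [0, 0, 0.12], "rot": [0, 0, 0], "hand": 0.5},
    {"travel": [0, 0, 0], "rot": [0, 0, 0], "hand": 0.5},
    {"travel": [0, 0, 0], "rot": [0, 0, 0], "hand": 0.2},
    {"travel": [0, 0, 0], "rot": [0, 0, 0], "hand": 0},
    {"travel": [0, 0, 0], "rot": [0, 0, 0], "hand": 0},
    {"travel": [0, 0, 0], "rot": [0, 0, 0], "hand": 0},
    {"travel": [0, 0, 0], "rot": [0, 0, 0], "hand": 0}
  ]
}}

```text
clock: 11.0
position: [555.0, 106.4, 104.9]
ee_rot: [0.998, -0.063, 0.001, -0.0]
contact_force: [0.0, -1.9, -0.8]
gripper_width: 21.9
grasp_force: 58.8
```

Call:
{"name": "servo_tool", "arguments": {
  "motion": [
    {"travel": [0, 0, -0.008], "rot": [0, 0, 0], "hand": 0},
    {"travel": [0, 0, 0], "rot": [0, 0, 0], "hand": 0},
    {"travel": [0, 0, 0], "rot": [0, 0, 0], "hand": 0}
  ]
}}

```text
clock: 11.25
position: [554.7, 106.5, 106.0]
ee_rot: [0.998, -0.063, 0.0, -0.0]
contact_force: [-1.1, -2.2, -2.3]
gripper_width: 22.0
grasp_force: 58.9
```

Call:
{"name": "servo_tool", "arguments": {
  "motion": [
    {"travel": [-0.001, 0, -0.008], "rot": [0, 0, 0], "hand": 0},
    {"travel": [0, 0, 0], "rot": [0, 0, 0], "hand": 0},
    {"travel": [0, 0, 0], "rot": [0, 0, 0], "hand": 0}
  ]
}}

```text
clock: 11.5
position: [554.3, 106.5, 107.6]
ee_rot: [0.998, -0.063, -0.0, 0.0]
contact_force: [-1.5, -2.1, -3.1]
gripper_width: 21.9
grasp_force: 58.9
```

Call:
{"name": "servo_tool", "arguments": {
  "motion": [
    {"travel": [-0.001, 0, -0.008], "rot": [0, 0, 0], "hand": 0},
    {"travel": [0, 0, 0], "rot": [0, 0, 0], "hand": 0},
    {"travel": [0, 0, 0], "rot": [0, 0, 0], "hand": 0}
  ]
}}

```text
clock: 11.75
position: [553.9, 106.6, 109.4]
ee_rot: [0.998, -0.063, -0.001, 0.0]
contact_force: [-1.9, -2.2, -4.3]
gripper_width: 21.9
grasp_force: 58.9
```

```bash
python3 - <<'E'
import numpy as np
# grip point rel hinge: (87,24) approx; list arc steps from th0=.05 to 1.9
r=np.hypot(87,29);a=np.arctan2(29-5,87)
th=np.arange(0.07,1.95,0.17)
x=r*np.cos(a+th);z=r*np.sin(a+th)
print(np.c_[th[1:],np.diff(x)/250,-np.diff(z)/250].round(4))
E
```

```text
[[ 0.24   -0.0256 -0.0568]
 [ 0.41   -0.0349 -0.0516]
 [ 0.58   -0.0431 -0.045 ]
 [ 0.75   -0.0501 -0.037 ]
 [ 0.92   -0.0556 -0.028 ]
 [ 1.09   -0.0596 -0.0182]
 [ 1.26   -0.0618 -0.0079]
 [ 1.43   -0.0622  0.0027]
 [ 1.6    -0.0609  0.0132]
 [ 1.77   -0.0578  0.0233]
 [ 1.94   -0.053   0.0327]]
```

Call:
{"name": "servo_tool", "arguments": {
  "motion": [
    {"travel": [-0.013, 0, -0.028], "rot": [0, 0, 0], "hand": 0},
    {"travel": [-0.013, 0, -0.028], "rot": [0, 0, 0], "hand": 0},
    {"travel": [-0.0175, 0, -0.026], "rot": [0, 0, 0], "hand": 0},
    {"travel": [-0.0175, 0, -0.026], "rot": [0, 0, 0], "hand": 0},
    {"travel": [0, 0, 0], "rot": [0, 0, 0], "hand": 0},
    {"travel": [0, 0, 0], "rot": [0, 0, 0], "hand": 0}
  ]
}}

```text
clock: 12.25
position: [537.1, 108.6, 136.7]
ee_rot: [0.998, -0.063, -0.001, -0.0]
contact_force: [-5.4, -0.0, -8.4]
gripper_width: 21.9
grasp_force: 59.4
```

Call:
{"name": "servo_tool", "arguments": {
  "motion": [
    {"travel": [-0.0215, 0, -0.0225], "rot": [0, 0, 0], "hand": 0},
    {"travel": [-0.0215, 0, -0.0225], "rot": [0, 0, 0], "hand": 0},
    {"travel": [-0.025, 0, -0.0185], "rot": [0, 0, 0], "hand": 0},
    {"travel": [-0.025, 0, -0.0185], "rot": [0, 0, 0], "hand": 0},
    {"travel": [-0.028, 0, -0.014], "rot": [0, 0, 0], "hand": 0},
    {"travel": [-0.028, 0, -0.014], "rot": [0, 0, 0], "hand": 0},
    {"travel": [0, 0, 0], "rot": [0, 0, 0], "hand": 0},
    {"travel": [0, 0, 0], "rot": [0, 0, 0], "hand": 0}
  ]
}}

```text
clock: 12.92
position: [501.6, 113.1, 164.5]
ee_rot: [0.998, -0.062, 0.0, 0.0]
contact_force: [-2.9, -0.4, -12.3]
gripper_width: 20.8
grasp_force: 59.4
```

Call:
{"name": "servo_tool", "arguments": {
  "motion": [
    {"travel": [-0.03, 0, -0.005], "rot": [0, 0, 0], "hand": 0},
    {"travel": [-0.03, 0, -0.005], "rot": [0, 0, 0], "hand": 0},
    {"travel": [-0.031, 0, 0], "rot": [0, 0, 0], "hand": 0},
    {"travel": [-0.031, 0, 0], "rot": [0, 0, 0], "hand": 0},
    {"travel": [-0.031, 0, 0.004], "rot": [0, 0, 0], "hand": 0},
    {"travel": [-0.031, 0, 0.004], "rot": [0, 0, 0], "hand": 0},
    {"travel": [0, 0, 0], "rot": [0, 0, 0], "hand": 0},
    {"travel": [0, 0, 0], "rot": [0, 0, 0], "hand": 0}
  ]
}}

```text
clock: 13.58
position: [461.0, 118.8, 171.2]
ee_rot: [0.998, -0.061, 0.007, -0.001]
contact_force: [0.7, -10.0, 10.1]
gripper_width: 20.4
grasp_force: 58.1
```

```bash
python3 -c "
from h import *
st()
im,d=get_image('scene');cv2.imwrite('pics/s2.png',cv2.resize(im[80:330,150:470,::-1],None,fx=2.4,fy=2.4))"
```

```text
t 13.58 case [-117.4   44.1  171.2] toolrot in case [[1.0, 0.004, 0.013], [0.004, -1.0, 0.002], [0.013, -0.002, -1.0]] Fcase [ 1.97 -9.83 10.14] w 20.40815218651851 gf 58.14126871526241
```

View pics/s2.png

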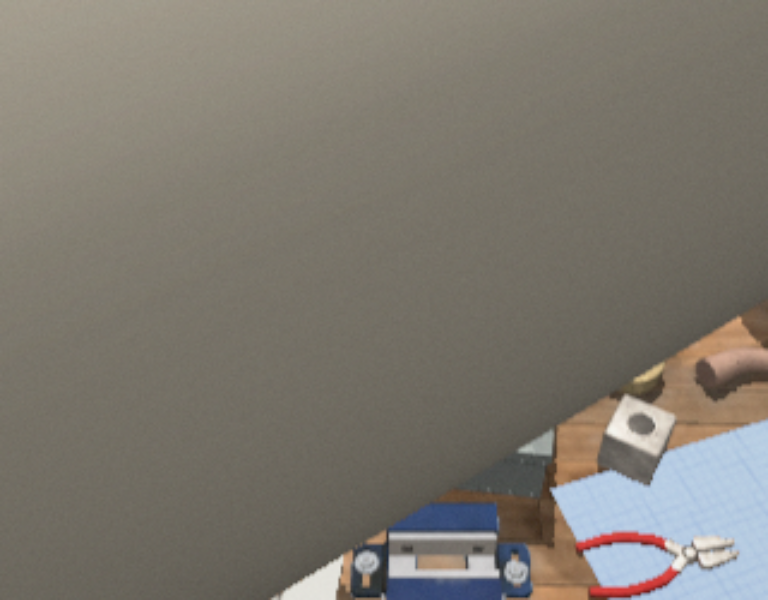

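The scene camera is blocked by the robot's forearm. By kinematics the latch arm is at about 1.4 rad. Going on with slightly less downward motion.

Call:
{"name": "servo_tool", "arguments": {
  "motion": [
    {"travel": [-0.02, 0, -0.012], "rot": [0, 0, 0], "hand": 0},
    {"travel": [-0.025, 0, 0], "rot": [0, 0, 0], "hand": 0},
    {"travel": [-0.025, 0, 0.003], "rot": [0, 0, 0], "hand": 0},
    {"travel": [0, 0, 0], "rot": [0, 0, 0], "hand": 0},
    {"travel": [0, 0, 0], "rot": [0, 0, 0], "hand": 0}
  ]
}}

```text
clock: 14.05
position: [440.7, 121.2, 169.1]
ee_rot: [0.998, -0.062, 0.002, -0.0]
contact_force: [2.5, -5.8, -4.5]
gripper_width: 19.6
grasp_force: 58.7
```

```bash
python3 w.py w4
```

```text
t 14.05 case [-137.9   43.9  169.1] toolrot in case [[1.0, 0.002, 0.005], [0.002, -1.0, 0.001], [0.005, -0.001, -1.0]] Fcase [ 3.18 -5.46 -4.48] w 19.648398730072923 gf 58.688541278243065
tab 588 [[-54.4, 92.2, 110.8], [-45.6, 96.5, 115.2], [-37.1, 101.9, 117.1]]
lip 0 
lock 3594 [[-63.1, 100.9, 94.1], [-44.8, 123.6, 95.9], [-28.4, 142.6, 97.8]]
arm 0 
bar 1601 [[-84.1, -89.4, 117.2], [-79.1, -60.0, 120.2], [-75.1, -30.5, 122.1]]
```

View pics/w4.png

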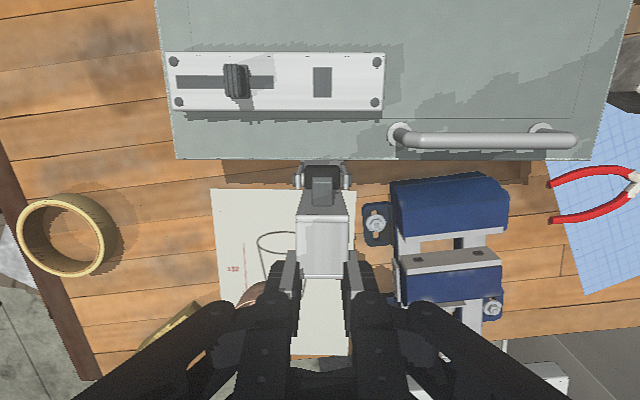

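The arm is past vertical and in the grip at (325,245). The tab and lock are clear. Continuing over.

Call:
{"name": "servo_tool", "arguments": {
  "motion": [
    {"travel": [-0.03, 0, 0.012], "rot": [0, 0, 0], "hand": 0},
    {"travel": [-0.03, 0, 0.018], "rot": [0, 0, 0], "hand": 0},
    {"travel": [-0.03, 0, 0.022], "rot": [0, 0, 0], "hand": 0},
    {"travel": [-0.03, 0, 0.026], "rot": [0, 0, 0], "hand": 0},
    {"travel": [-0.02, 0, 0.022], "rot": [0, 0, 0], "hand": 0},
    {"travel": [0, 0, 0], "rot": [0, 0, 0], "hand": 0},
    {"travel": [0, 0, 0], "rot": [0, 0, 0], "hand": 0}
  ]
}}

```text
clock: 14.68
position: [404.4, 125.6, 146.2]
ee_rot: [0.998, -0.062, 0.001, 0.0]
contact_force: [-13.3, -3.6, 19.7]
gripper_width: 19.8
grasp_force: 65.3
```

Call:
{"name": "servo_tool", "arguments": {
  "motion": [
    {"travel": [0, 0, 0], "rot": [0, 0, 0], "hand": 0.5},
    {"travel": [0, 0, 0], "rot": [0, 0, 0], "hand": 0.5},
    {"travel": [0, 0, 0], "rot": [0, 0, 0], "hand": 0.5},
    {"travel": [0, 0, -0.1], "rot": [0, 0, 0], "hand": 0.5},
    {"travel": [0, 0, -0.1], "rot": [0, 0, 0], "hand": 0.5},
    {"travel": [0, 0, -0.1], "rot": [0, 0, 0], "hand": 0.5},
    {"travel": [0, 0, 0], "rot": [0, 0, 0], "hand": 0.5},
    {"travel": [0, 0, 0], "rot": [0, 0, 0], "hand": 0.5}
  ]
}}

```text
clock: 15.35
position: [406.1, 126.7, 219.0]
ee_rot: [0.998, -0.063, 0.002, -0.002]
contact_force: [1.0, -0.3, -0.2]
gripper_width: 42.6
grasp_force: 0.0
```

```bash
python3 w.py w5
```

```text
t 15.35 case [-172.9   45.1  219. ] toolrot in case [[1.0, 0.0, 0.004], [0.0, -1.0, 0.004], [0.004, -0.004, -1.0]] Fcase [ 1.04 -0.19 -0.23] w 42.61038905630984 gf 0.0
tab 441 [[-54.7, 92.4, 110.4], [-45.8, 96.7, 115.2], [-36.8, 102.2, 117.2]]
lip 0 
lock 2741 [[-63.5, 101.1, 93.8], [-45.8, 123.4, 95.9], [-28.4, 142.8, 97.9]]
arm 0 
bar 1175 [[-84.4, -89.3, 117.3], [-79.8, -60.0, 120.3], [-75.6, -30.5, 122.2]]
```

View pics/w5.png

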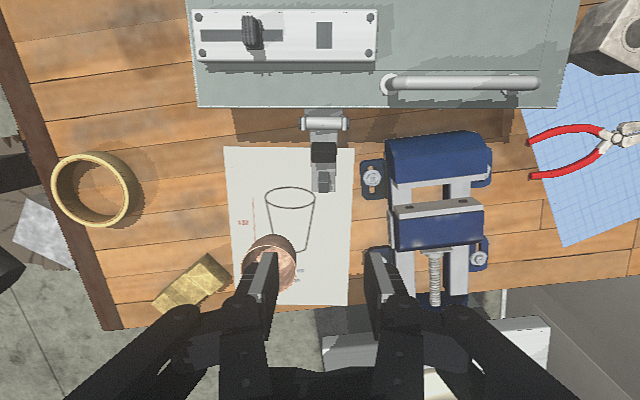

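The latch arm hangs in front of the case at (323,150). The bar is at (460,83). Next is the 90° turn for the bar.

```bash
python3 - <<'E'
from h import *
s,R=st();print(np.round(s['joints'],2))
d=np.load('pics/scene0.npy');X=w2c(cloud('scene',d))
m=(X[...,0]>-300)&(X[...,0]<-112)&(X[...,1]>-130)&(X[...,1]<25)&(X[...,2]>50)&(X[...,2]<200)
print(np.percentile(X[m],[1,50,99],axis=0).round(0))
E
```

```text
t 15.4 case [-173.8   44.4  217.6] toolrot in case [[1.0, -0.0, 0.002], [-0.0, -1.0, 0.002], [0.002, -0.002, -1.0]] Fcase [-0.52 -0.13  0.3 ] w 42.79740937560321 gf 0.0
[ 0.69  0.05 -0.47 -0.   -1.05  0.76]
[[-246. -120.   50.]
 [-209.  -75.   57.]
 [-141.  -28.   60.]]
```

Call:
{"name": "servo_tool", "arguments": {
  "motion": [
    {"travel": [0, 0, 0], "rot": [0, 0, 0.01925], "hand": 0.5},
    {"travel": [0, 0, 0], "rot": [0, 0, 0.01925], "hand": 0.5},
    {"travel": [0, 0, 0], "rot": [0, 0, 0.01925], "hand": 0.5},
    {"travel": [0, 0, 0], "rot": [0, 0, 0.01925], "hand": 0.5},
    {"travel": [0, 0, 0], "rot": [0, 0, 0.01925], "hand": 0.5},
    {"travel": [0, 0, 0], "rot": [0, 0, 0.01925], "hand": 0.5},
    {"travel": [0, 0, 0], "rot": [0, 0, 0.01925], "hand": 0.5},
    {"travel": [0, 0, 0], "rot": [0, 0, 0.01925], "hand": 0.5},
    {"travel": [0, 0, 0], "rot": [0, 0, 0.01925], "hand": 0.5},
    {"travel": [0, 0, 0], "rot": [0, 0, 0.01925], "hand": 0.5}
  ]
}}

```text
clock: 16.23
position: [404.3, 125.4, 215.9]
ee_rot: [0.783, -0.622, -0.0, 0.001]
contact_force: [0.5, -0.1, -0.6]
gripper_width: 42.7
grasp_force: 0.0
```

Call:
{"name": "servo_tool", "arguments": {
  "motion": [
    {"travel": [0, 0, 0], "rot": [0, 0, 0.01925], "hand": 0.5},
    {"travel": [0, 0, 0], "rot": [0, 0, 0.01925], "hand": 0.5},
    {"travel": [0, 0, 0], "rot": [0, 0, 0.01925], "hand": 0.5},
    {"travel": [0.083, -0.075, 0], "rot": [0, 0, 0], "hand": 0.5},
    {"travel": [0.083, -0.075, 0.03], "rot": [0, 0, 0], "hand": 0.5},
    {"travel": [0.083, -0.075, 0.05], "rot": [0, 0, 0], "hand": 0.5},
    {"travel": [0.083, -0.075, 0.05], "rot": [0, 0, 0], "hand": 0.5},
    {"travel": [0.086, -0.075, 0.05], "rot": [0, 0, 0], "hand": 0.5},
    {"travel": [0, 0, 0], "rot": [0, 0, 0], "hand": 0.5},
    {"travel": [0, 0, 0], "rot": [0, 0, 0], "hand": 0.5}
  ]
}}

```text
clock: 17.07
position: [483.8, 8.7, 169.9]
ee_rot: [-0.66, 0.752, 0.001, -0.002]
contact_force: [-0.3, 0.6, -0.3]
gripper_width: 42.6
grasp_force: 0.0
```

```bash
python3 w.py w6; python3 -c "
from h import *
print(sensors.read_state()['joints'])"
```

```text
t 17.07 case [-81.  -62.3 169.9] toolrot in case [[-0.005, -1.0, -0.004], [-1.0, 0.005, -0.002], [0.002, 0.004, -1.0]] Fcase [-0.35  0.59 -0.28] w 42.6336182007311 gf 0.0
tab 0 
lip 0 
lock 0 
arm 0 
bar 1258 [[-84.4, -89.5, 116.5], [-79.7, -61.3, 120.1], [-74.8, -30.5, 122.0]]
[ 3.55975438e-01  2.04184257e-01 -4.16413680e-01 -6.86999296e-05
 -9.52892915e-01 -4.84718787e-01]
```

View pics/w6.png

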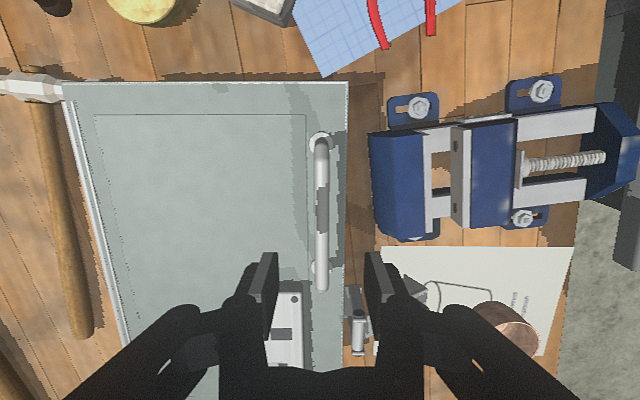

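The fingers straddle the bar's line at (321,210). Lowering, then pinching.

Call:
{"name": "servo_tool", "arguments": {
  "motion": [
    {"travel": [0, -0.004, 0.1], "rot": [0, 0, 0], "hand": 0.5},
    {"travel": [0, 0, 0.1], "rot": [0, 0, 0], "hand": 0.5},
    {"travel": [0, 0, 0.084], "rot": [0, 0, 0], "hand": 0.5},
    {"travel": [0, 0, 0], "rot": [0, 0, 0], "hand": 0.5},
    {"travel": [0, 0, 0], "rot": [0, 0, 0], "hand": 0.2},
    {"travel": [0, 0, 0], "rot": [0, 0, 0], "hand": 0},
    {"travel": [0, 0, 0], "rot": [0, 0, 0], "hand": 0},
    {"travel": [0, 0, 0], "rot": [0, 0, 0], "hand": 0},
    {"travel": [0, 0, 0], "rot": [0, 0, 0], "hand": 0}
  ]
}}

```text
clock: 17.87
position: [483.7, 10.4, 102.4]
ee_rot: [-0.661, 0.751, 0.001, -0.0]
contact_force: [-6.2, 3.1, 5.0]
gripper_width: 7.5
grasp_force: 58.6
```

```bash
python3 - <<'E'
import numpy as np
r=np.hypot(179,39);a=np.arctan2(39,-179)
th=np.arange(0,1.25,0.12)
x=r*np.cos(a-th);z=r*np.sin(a-th)
print(np.c_[th[1:],-np.diff(x)/250/2,-np.diff(z)/250/2,x[1:]+99,z[1:]+76.5].round(4))
E
```

```text
[[ 1.200000e-01 -1.190000e-02 -4.230000e-02 -7.404400e+01  1.366480e+02]
 [ 2.400000e-01 -1.690000e-02 -4.060000e-02 -6.559910e+01  1.569310e+02]
 [ 3.600000e-01 -2.160000e-02 -3.830000e-02 -5.478680e+01  1.760571e+02]
 [ 4.800000e-01 -2.600000e-02 -3.540000e-02 -4.176270e+01  1.937513e+02]
 [ 6.000000e-01 -3.010000e-02 -3.200000e-02 -2.671400e+01  2.097591e+02]
 [ 7.200000e-01 -3.370000e-02 -2.820000e-02 -9.857200e+00  2.238503e+02]
 [ 8.400000e-01 -3.680000e-02 -2.390000e-02  8.565200e+00  2.358222e+02]
 [ 9.600000e-01 -3.940000e-02 -1.940000e-02  2.828840e+01  2.455026e+02]
 [ 1.080000e+00 -4.150000e-02 -1.450000e-02  4.902860e+01  2.527523e+02]
 [ 1.200000e+00 -4.290000e-02 -9.400000e-03  7.048750e+01  2.574669e+02]]
```

Call:
{"name": "servo_tool", "arguments": {
  "motion": [
    {"travel": [0, -0.012, -0.042], "rot": [0, 0, 0], "hand": 0},
    {"travel": [0, -0.012, -0.042], "rot": [0, 0, 0], "hand": 0},
    {"travel": [0, -0.017, -0.041], "rot": [0, 0, 0], "hand": 0},
    {"travel": [0, -0.017, -0.041], "rot": [0, 0, 0], "hand": 0},
    {"travel": [0, 0, 0], "rot": [0, 0, 0], "hand": 0},
    {"travel": [0, 0, 0], "rot": [0, 0, 0], "hand": 0}
  ]
}}

```text
clock: 18.37
position: [497.2, 8.7, 143.4]
ee_rot: [-0.66, 0.751, 0.002, -0.001]
contact_force: [-6.6, 5.3, 2.4]
gripper_width: 7.5
grasp_force: 59.6
```

Call:
{"name": "servo_tool", "arguments": {
  "motion": [
    {"travel": [0, -0.0215, -0.038], "rot": [0, 0, 0], "hand": 0},
    {"travel": [0, -0.0215, -0.038], "rot": [0, 0, 0], "hand": 0},
    {"travel": [0, -0.026, -0.0355], "rot": [0, 0, 0], "hand": 0},
    {"travel": [0, -0.026, -0.0355], "rot": [0, 0, 0], "hand": 0},
    {"travel": [0, -0.03, -0.032], "rot": [0, 0, 0], "hand": 0},
    {"travel": [0, -0.03, -0.032], "rot": [0, 0, 0], "hand": 0},
    {"travel": [0, 0, 0], "rot": [0, 0, 0], "hand": 0},
    {"travel": [0, 0, 0], "rot": [0, 0, 0], "hand": 0}
  ]
}}

```text
clock: 19.03
position: [533.3, 4.0, 196.0]
ee_rot: [-0.66, 0.751, 0.004, -0.003]
contact_force: [-11.8, 6.1, 6.2]
gripper_width: 7.7
grasp_force: 59.2
```

Call:
{"name": "servo_tool", "arguments": {
  "motion": [
    {"travel": [0, -0.034, -0.028], "rot": [0, 0, 0], "hand": 0},
    {"travel": [0, -0.034, -0.028], "rot": [0, 0, 0], "hand": 0},
    {"travel": [0, -0.037, -0.024], "rot": [0, 0, 0], "hand": 0},
    {"travel": [0, -0.037, -0.024], "rot": [0, 0, 0], "hand": 0},
    {"travel": [0, -0.039, -0.0195], "rot": [0, 0, 0], "hand": 0},
    {"travel": [0, -0.039, -0.0195], "rot": [0, 0, 0], "hand": 0},
    {"travel": [0, 0, 0], "rot": [0, 0, 0], "hand": 0},
    {"travel": [0, 0, 0], "rot": [0, 0, 0], "hand": 0}
  ]
}}

```text
clock: 19.7
position: [591.0, -3.5, 235.5]
ee_rot: [-0.661, 0.75, 0.0, 0.0]
contact_force: [-9.5, 3.8, 11.9]
gripper_width: 7.4
grasp_force: 60.5
```

Call:
{"name": "servo_tool", "arguments": {
  "motion": [
    {"travel": [0, -0.0415, -0.0145], "rot": [0, 0, 0], "hand": 0},
    {"travel": [0, -0.0415, -0.0145], "rot": [0, 0, 0], "hand": 0},
    {"travel": [0, -0.043, -0.0095], "rot": [0, 0, 0], "hand": 0},
    {"travel": [0, -0.043, -0.0095], "rot": [0, 0, 0], "hand": 0},
    {"travel": [0, 0, 0], "rot": [0, 0, 0], "hand": 0},
    {"travel": [0, 0, 0], "rot": [0, 0, 0], "hand": 0},
    {"travel": [0, 0, 0], "rot": [0, 0, 0], "hand": 0}
  ]
}}

```text
clock: 20.28
position: [635.1, -9.1, 248.8]
ee_rot: [-0.661, 0.75, -0.002, 0.002]
contact_force: [-3.4, 1.0, 10.1]
gripper_width: 7.3
grasp_force: 59.3
```

```bash
python3 - <<'E'
from h import *
s,R=st();g=w2c(np.array(s['position'])-19*R[:,2])
print(g, "lid angle",np.arctan2(39,-179)-np.arctan2(g[2]-76.5,g[0]-99))
E
```

```text
t 20.28 case [ 71.3 -61.  248.8] toolrot in case [[-0.0, -1.0, 0.006], [-1.0, 0.0, 0.001], [-0.001, -0.006, -1.0]] Fcase [-3.47  0.61 10.05] w 7.296473710081104 gf 59.251983761787415
[ 71.19343101 -60.98261812 267.76338548] lid angle 1.2118996707996277
```

Call:
{"name": "servo_tool", "arguments": {
  "motion": [
    {"travel": [0, 0, 0], "rot": [0, 0, 0], "hand": 0.22},
    {"travel": [0, 0, 0], "rot": [0, 0, 0], "hand": 0.22},
    {"travel": [0, 0, 0], "rot": [0, 0, 0], "hand": 0.22},
    {"travel": [0, 0, -0.03], "rot": [0, 0, 0], "hand": 0.22},
    {"travel": [0, 0, -0.06], "rot": [0, 0, 0], "hand": 0.22},
    {"travel": [0, 0, -0.1], "rot": [0, 0, 0], "hand": 0.22},
    {"travel": [0, 0, -0.1], "rot": [0, 0, 0], "hand": 0.22},
    {"travel": [0, 0, 0], "rot": [0, 0, 0], "hand": 0.22},
    {"travel": [0, 0, 0], "rot": [0, 0, 0], "hand": 0.22},
    {"travel": [0, 0, 0], "rot": [0, 0, 0], "hand": 0.22}
  ]
}}

```text
clock: 21.12
position: [634.3, -9.2, 315.2]
ee_rot: [-0.661, 0.751, 0.0, -0.0]
contact_force: [0.1, 0.0, -0.2]
gripper_width: 18.3
grasp_force: 0.0
```

```bash
python3 - <<'E'
from h import *
st()
im,d=get_image('top');cv2.imwrite('pics/t3.png',im[:,:,::-1])
im,d=get_image('scene');cv2.imwrite('pics/s3.png',im[:,:,::-1])
X=w2c(cloud('scene',d));m=((X>(-40,-140,90))&(X<(120,140,275))).all(-1);P=X[m]
print(len(P),np.percentile(P,[1,50,99],axis=0).round(0))
E
```

```text
t 21.12 case [ 70.5 -61.2 315.2] toolrot in case [[-0.002, -1.0, -0.001], [-1.0, 0.002, 0.0], [-0.0, 0.001, -1.0]] Fcase [ 0.13  0.05 -0.18] w 18.278310711022606 gf 0.0
6015 [[  18. -137.   93.]
 [  54.  -10.  199.]
 [  89.  137.  263.]]
```

View pics/s3.png

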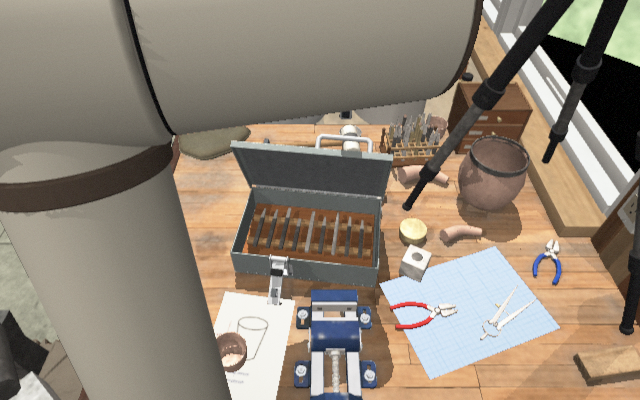

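The lid stands open at about 67° (edge at (313,150)), the latch arm hangs in front at (278,280), the tools are undisturbed, and the gripper is clear. Handing in.

```bash
python3 -c "
from bench import *
print(job_done())"
```

```text
the job is handed in; nothing more can be done
None
```

I opened the case and handed the job in: tab at its buffer (about 10 N on it), latch arm over to the front, lid standing at about 67–69°, no tool seen to move, and the gripper clear. The hand-in returned no verdict.

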